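# Dip the suction pump's oil gauge and present it for reading

## Task

Check the oil of the bench suction pump: take the yellow-handled gauge rod from its grey cradle, slide it gently into the pump's slanting guide tube until its collar stops on the tube's mouth, then draw it right out again. Present it for reading: hold the rod level, with its tip over the steel drip tray and about 10 cm above it, the rod touching nothing but the gripper, and finish while you are still holding it steady there. Do not let the rod fall, and leave the things standing around undisturbed.

Things in the scene. Friction and masses are not known exactly. Their poses are not given: they have to be found in the camera images.
- rod_grip (a point): Centre of the yellow grip of the loose 90 g gauge rod (balance point 67 mm ahead, on the shaft); -y points along the rod to the tip. Grip 16 (x) x 48 (y) x 22 (z) mm. In front of it a dark round collar, 32 mm across, 6 mm thick, its stop face 30 mm from this point; behind it a 30 mm knob. At the start the rod lies level in the cradle, axis 55 mm above the worktop, the grip's x sides upright.
- rod_tip (a point): Tip of the gauge rod, on its axis, 150 mm from rod_grip and 120 mm from the collar's stop face. Axes as those of rod_grip. The steel shaft from collar to tip is round, 8 mm thick, tapering to 4 mm over its last 8 mm.
- guide_tube: Slanting steel tube fixed to the pump's left side. Origin: centre of its open mouth, 112 mm above the worktop; z points out of the mouth, 30 degrees above level, away from the pump; x is level. Bore 14 mm, flaring to 21 mm over the last 16 mm at the mouth; rim 29 mm across. It takes all 120 mm of the shaft; then the collar stops on the rim. Over 40 N on it counts as forcing.
- tube_seat (a point): Point on the tube's axis 120 mm inside the mouth, where the rod's tip comes to lie when the collar is seated. Axes as those of guide_tube.
- pump: Grey bench suction pump with a white motor, fixed; origin at the centre of its underside; tank 110 (x) x 140 (y) mm, 70 mm high, motor and black box on top up to 151 mm. The guide tube leaves from the middle of its +y side.
- cradle: Grey fixed parking cradle, base 56 (x) x 110 (y) x 8 mm, origin at the centre of its underside. Two V-shaped posts, 76 mm apart along y and 63 mm high, carry the rod's shaft; collar and grip hang free beyond its +y end. Open above.
- drip_tray: Low open steel tray, 110 (x) x 90 (y) x 16 mm, fixed; origin at the centre of its underside on the worktop.
- tally_counter: Bystander: round white hand tally counter, 45x61x27 mm, loose; origin at the centre of its underside. Must not be moved by 20 mm or more.
- oil_bottle: Bystander: small brown bottle with black cap, 26x26x60 mm, loose; origin at the centre of its underside. Must not be moved by 20 mm or more.
- coverslips: Bystander: small yellow-lidded box, 32x32x17 mm, loose; origin at the centre of its underside. Must not be moved by 20 mm or more.

How it is judged (in metres and radians):
On the way, in this order (a step that is already met when the one before it is completed fails the run):
1. the rod is in the guide tube with its collar stopped on the mouth (within 3 mm) (z of rod_tip in the frame of guide_tube below -0.117 m and distance between rod_tip and tube_seat below 0.01 m and angle between the y axis of rod_tip and the z axis of guide_tube, either way round below 0.08 rad), for 0.2 s.
2. the rod is drawn right out of the tube (z of rod_tip in the frame of guide_tube above 0.01 m and contact force between gauge_rod and the fingers above 1 N), for 0.1 s.
At the end, for the whole second after the job is handed in: The gripper holds the rod still (under 0.03 m/s), level within 7 degrees, its tip over the drip tray's outline and 55 to 180 mm above the worktop; the rod touches neither pump, tube, cradle nor tray (angle between rod_tip's own y axis and vertical between 1.451 and 1.691 rad and x of rod_tip in the frame of drip_tray between -0.055 and 0.055 m and y of rod_tip in the frame of drip_tray between -0.045 and 0.045 m and height (world z) of rod_tip between 0.055 and 0.18 m and contact force between gauge_rod and the fingers above 1 N and linear speed of gauge_rod below 0.03 m/s and contact force between gauge_rod and pump below 0.05 N and contact force between gauge_rod and cradle below 0.05 N and contact force between gauge_rod and drip_tray below 0.05 N); the arm keeps its last pose, push and grip.
It fails at once if the rod is forced against the pump or its guide tube (over 40 N) (contact force between gauge_rod and pump above 40 N).
It fails at once if the rod falls on the worktop (height (world z) of rod_grip below 0.03 m).
It fails at once if a bystander (tally counter, brown bottle, yellow-lidded box) is moved 20 mm (distance of any of tally_counter, oil_bottle, coverslips from where it was at the start of the episode above 0.02 m).
It also fails if it takes over 51 s, if anything falls off the work surface, if the arm or the gripper's body presses on something with over 40 N, if the wrist force passes 120 N, or if a joint passes its speed limit or range.

## Robot

A 6-joint arm with a two-finger parallel gripper is mounted at the origin on a cart in front of the work surface, level with it; the furniture and walls round the work are solid. World frame = base frame: x ahead of the robot, y to its left, z up, the work surface at z = 0. Lengths are in mm, angles in degrees, forces in N, time in s.
With the tool pointing down it reaches from about 350 to 850 mm from the base axis. Payload 8.1 kg.
Tool frame: the origin (TCP) lies at the very end of the fingers, on their centre line; the grasp point (between the pads) lies 19 mm behind it (r.grip_depth is the distance from the TCP to the grasp point, in mm); z points along the fingers, y is the direction in which the jaws open and shut (so a half turn about z gives the same grasp; the last joint's range is limited). The gripper opens to 85 mm and grips with 20 to 120 N. Pads are 22 mm wide; open, the fingers measure 114 mm over their backs; the gripper's body (76 mm by 85 mm) begins 54 mm behind the grasp point. The pads swing forward as they close: fully open they stand 13 mm farther back than shut.
Start: joints at [69.763, 7.471, 85.268, -0, 87.261, -4.893], TCP at [158.744, 578.624, 231.292] pointing down, gripper open.
Joint ranges: [-169.43, 169.43], [-51.17, 129.36], [1.28, 143.12], [-76.62, 256.62], [0, 156.53], [-152.29, 152.29]. Speed limits (degrees/s): [136.94, 136.94, 159.86, 180, 180, 180].

## Interface

Orientations are given as [roll, pitch, yaw] about the fixed x, y, z axes, in that order (R = Rz(yaw) Ry(pitch) Rx(roll)).
In Python, from bench import status, viewer, hand_in, r gives the robot as it stands.
- The arm moves only by the shell command python3 -m crank 'ROWS' [OPENING] [FORCE]. ROWS is a JSON object of lists of equal length, an entry for each row: "slide": the shift along the tool's x, y, z in m, a list of three; "twist": the turn about the tool's z in rad. A call has 1 to 8 rows; each row shifts and turns the commanded pose from where the row before left it, along the tool's axes as they then stand; what a row does not reach is not made up. A row lasts 1/10 s, in which the tool goes at most 50 mm and 8.59 degrees, less where a joint would pass 70% of its speed; a pose out of reach is approached as far as the arm can. A call with a gripper value outside its range is refused whole. OPENING is the closure, from 0 (fully open) to 1 (shut), set as the call begins (- or left out, the last holds). The fingers move at their own pace and stop on an object; FORCE is the grip in N (left out, the last holds). Time passes only in rows, so rows that do not move let the fingers close. It gives the time, the measured TCP pose, the force and the opening at its end, in the units of the state.
- status.sense(): the state, without advancing time (a new reading comes with each control period).
- viewer.snapshot(name): name is "scene" or "top" or "wrist"; returns a dict with "img" (480x640x3 uint8, red, green, blue), "fx", "fy", "cx", "cy" (pixels), "R" (3x3) and "t" (3): a world point X has camera coordinates R X + t; the wrist camera has in their place "hand_eye" (4x4, takes a point from camera to tool coordinates, whose origin is the TCP and whose axes are the flange's). Camera axes: x right, y down, z forward; pixel columns grow to the right and rows downward; lengths in mm; the calibration is good to about 2 mm. The wrist camera is an equidistant fisheye: a pixel r from the principal point sees the ray r / f radians off the axis. A picture is of the moment at which its call begins: read the wrist's pose just before it. There is no depth.
- hand_in(): hands the job in, once; it reports no verdict.
The state is a dict: "time": time; "joint_pos": joint angles; "qd": joint speeds; "joint_efforts": joint torques, N m; "tool_pos": TCP position; "tcp_rot": TCP orientation; "ft_force": force on the tool from outside, world axes, zero at the start; "wrist_torque": the same for the moment, N m; "finger_gap": finger opening in mm.
Only numpy, scipy, OpenCV 4.12 (cv2) and the standard library are available. Lean on these libraries where they do the work, as an engineer would, in place of code of your own. Each camera call takes 0.05 s, during which the arm holds its last target.

## Working session

There is one attempt and no reset: what is moved stays moved. The work goes in short steps, Python scripts to look and compute and a shell command to move; the robot and the scene stay as the last step left them, time stands still between calls to the robot, and variables do not carry over. Pictures are saved under pics/ and viewed, and the job is handed in when it is done.

```bash
ls; mkdir -p pics; python3 - <<'E'
from bench import status, viewer, r
import cv2, pickle
print(status.sense(), r.grip_depth)
d={}
for n in("scene","top","wrist"):
    s=viewer.snapshot(n); d[n]=s
    cv2.imwrite(f"pics/{n}0.png",s["img"][:,:,::-1])
    print(n,{k:v for k,v in s.items() if k!="img"})
pickle.dump(d,open("d0.pkl","wb"))
E
```

```text
pics
{'time': 0.0, 'joint_pos': array([ 6.97636516e+01,  7.51539110e+00,  8.53303189e+01,  3.68695217e-04,
        8.72610792e+01, -4.89300040e+00]), 'qd': array([-0.00489498, -0.04163855, -0.00933141,  0.0964249 ,  0.01918023,
        0.00977531]), 'joint_efforts': array([ 8.52688117e-04, -5.69406223e+01, -5.00544047e+01, -2.89044856e-04,
        1.47302588e-02, -2.35202185e-05]), 'tool_pos': array([158.54478887, 578.09920554, 230.23151554]), 'tcp_rot': array([-1.79893631e+02, -9.47549960e-03,  1.64656625e+02]), 'ft_force': array([-0.17358376, -0.25175672,  0.09655998]), 'wrist_torque': array([ 0.01912217, -0.03043026,  0.02552429]), 'finger_gap': 85.57052226288629} 18.700000000000003
scene {'fx': 548.5775945841615, 'fy': 548.5775945841615, 'cx': 312.92229127385434, 'cy': 237.12626653767373, 'R': array([[ 0.77657038, -0.63001149,  0.00489595],
       [-0.37378074, -0.46696077, -0.80139603],
       [ 0.50717492,  0.6205104 , -0.59811407]]), 't': array([-466.0364371 ,  259.35843563, 1139.14053484])}
top {'fx': 460.9929746242615, 'fy': 460.9929746242615, 'cx': 323.8976761991201, 'cy': 256.94072993468683, 'R': array([[ 0.01751117, -0.99960732,  0.02187611],
       [-0.99522489, -0.01952735, -0.0956352 ],
       [ 0.09602483, -0.02009696, -0.99517604]]), 't': array([ -58.51047679,  565.8027776 , 1095.06699306])}
wrist {'fx': 371.64829954431775, 'fy': 371.64829954431775, 'cx': 319.435023507908, 'cy': 238.99481835618792, 'hand_eye': array([[-2.92984625e-04, -9.66169662e-01, -2.57907150e-01,
         6.41499201e+01],
       [ 9.99999957e-01, -2.79590367e-04, -8.86089496e-05,
        -3.04607402e-01],
       [ 1.35029239e-05, -2.57907165e-01,  9.66169702e-01,
        -1.42943088e+02],
       [ 0.00000000e+00,  0.00000000e+00,  0.00000000e+00,
         1.00000000e+00]])}
```

View pics/scene0.png

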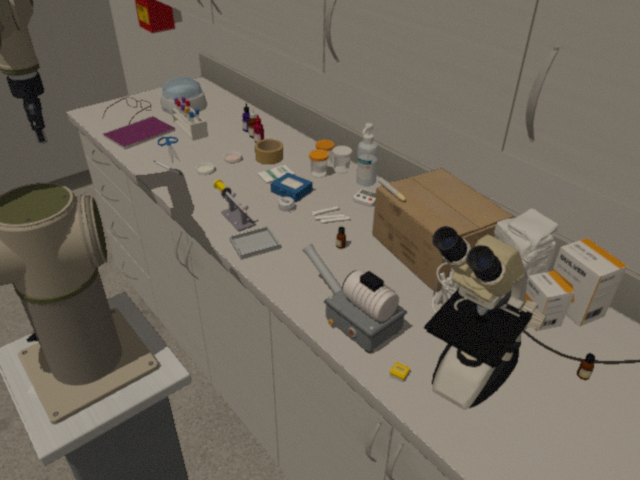

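View pics/top0.png

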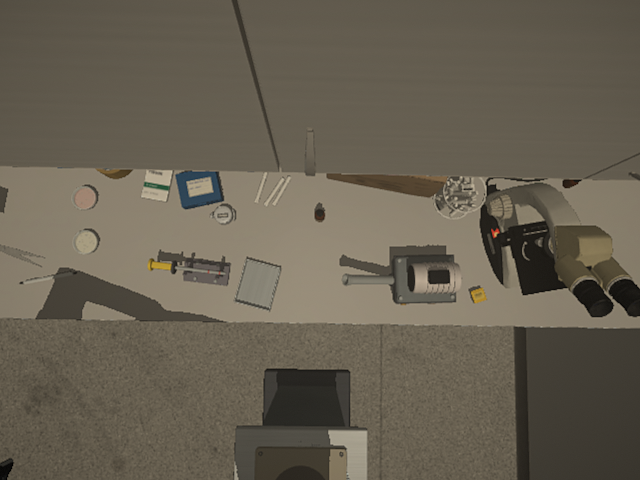

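View pics/wrist0.png

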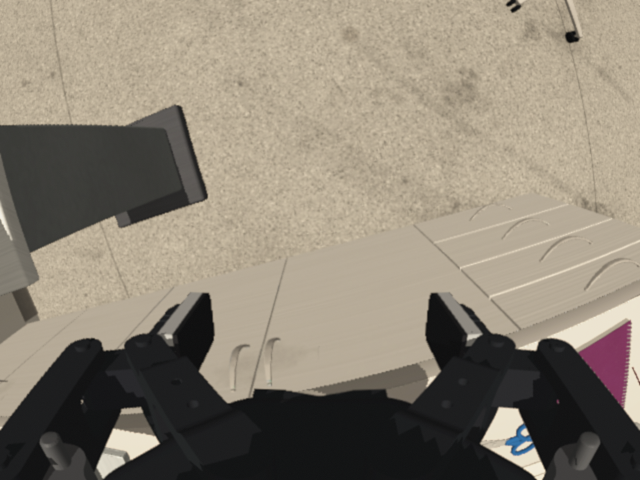

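```bash
cat > h.py <<'E'
import numpy as np, cv2
from scipy.spatial.transform import Rotation as Ro
def ray(s,uv,pose=None):
    u,v=uv
    if "R" in s:
        R=np.array(s["R"]);t=np.array(s["t"])
        d=np.array([(u-s["cx"])/s["fx"],(v-s["cy"])/s["fy"],1]); o=-R.T@t; d=R.T@d
    else:
        p=np.array([(u-s["cx"])/s["fx"],(v-s["cy"])/s["fy"]]); th=np.hypot(*p)
        d=np.r_[np.sin(th)*p/max(th,1e-9),np.cos(th)]
        H=np.array(s["hand_eye"]);pos,rpy=pose
        T=Ro.from_euler("xyz",rpy,degrees=True).as_matrix()
        o=T@H[:3,3]+pos; d=T@H[:3,:3]@d
    return o,d/np.linalg.norm(d)
def onz(s,uv,z,pose=None):
    o,d=ray(s,uv,pose); return o+d*(z-o[2])/d[2]
def two(a,b):
    (o1,d1),(o2,d2)=a,b
    A=np.c_[d1,-d2]; k=np.linalg.lstsq(A,o2-o1,rcond=None)[0]
    p,q=o1+k[0]*d1,o2+k[1]*d2
    return (p+q)/2,np.linalg.norm(p-q)
def proj(s,X,pose=None):
    if "R" in s:
        c=np.array(s["R"])@X+s["t"]; return np.array([s["cx"]+s["fx"]*c[0]/c[2],s["cy"]+s["fy"]*c[1]/c[2]])
    H=np.array(s["hand_eye"]);pos,rpy=pose
    T=Ro.from_euler("xyz",rpy,degrees=True).as_matrix()
    c=H[:3,:3].T@(T.T@(np.asarray(X)-pos)-H[:3,3]); n=np.hypot(c[0],c[1]); th=np.arctan2(n,c[2])
    return np.array([s["cx"],s["cy"]])+s["fx"]*th*c[:2]/max(n,1e-9)
def snap(n,name):
    from bench import status,viewer
    import pickle
    st=status.sense(); s=dict(viewer.snapshot(n)); s["pose"]=(np.array(st["tool_pos"]),np.array(st["tcp_rot"]))
    pickle.dump(s,open(name+".pkl","wb")); cv2.imwrite(f"pics/{name}.png",s["img"][:,:,::-1]); return s
def load(name):
    import pickle; return pickle.load(open(name+".pkl","rb"))
def crop(s,x0,y0,x1,y1,k,name):
    cv2.imwrite(f"pics/{name}.png",cv2.resize(s["img"][y0:y1,x0:x1,::-1],None,fx=k,fy=k,interpolation=cv2.INTER_CUBIC))
E
python3 - <<'E'
from h import *
import pickle
d=pickle.load(open("d0.pkl","rb"))
crop(d["top"],140,230,300,320,5,"topA"); crop(d["top"],330,230,490,320,5,"topB")
crop(d["scene"],200,170,360,270,5,"scA"); crop(d["scene"],290,220,420,390,3.4,"scB")
for n,uv,z in [("grip",(159,266),55),("shaftend",(228,272),55),("tray",(258,283),8),("mouth",(346,280),112),("bottle",(320,212),50),("counter",(223,214),20),("cover",(478,295),15)]:
    print(n,onz(d["top"],uv,z).round())
print(two(ray(d["top"],(346,280)),ray(d["scene"],(309,249))))
E
```

```text
grip [535. 340.  55.]
shaftend [524. 178.  55.]
tray [501. 112.   8.]
mouth [508. -97. 112.]
bottle [673. -36.  50.]
counter [669. 202.  20.]
cover [ 481. -429.   15.]
(array([508.20058484, -97.28590243, 108.89310896]), np.float64(0.9409293213590113))
```

View pics/topA.png

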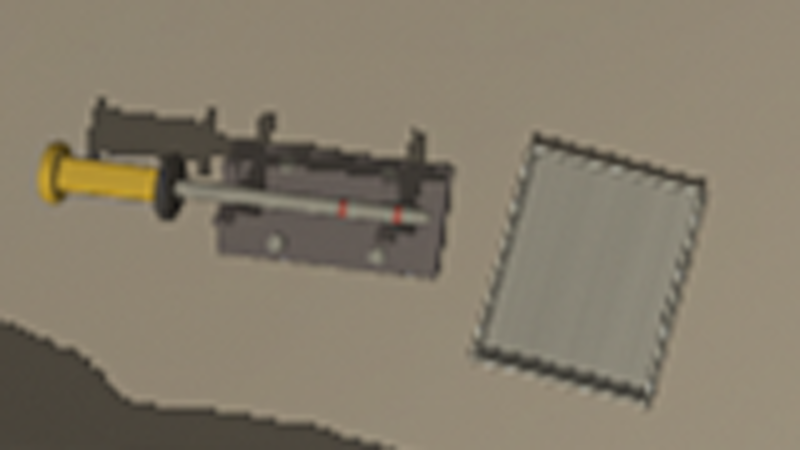

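View pics/topB.png

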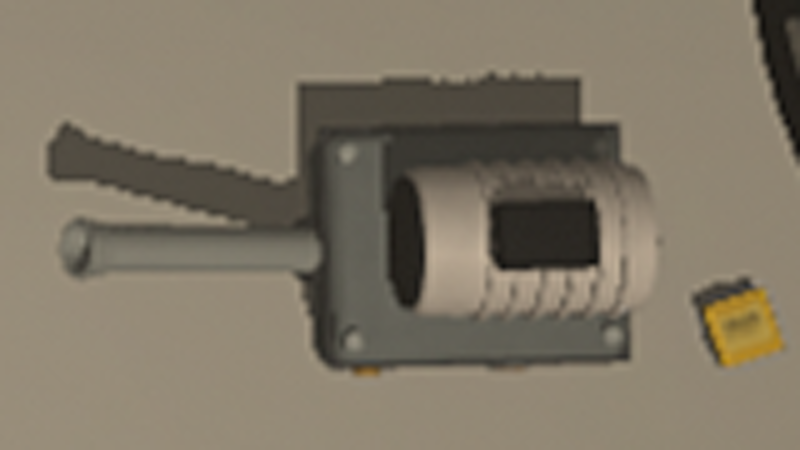

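View pics/scA.png

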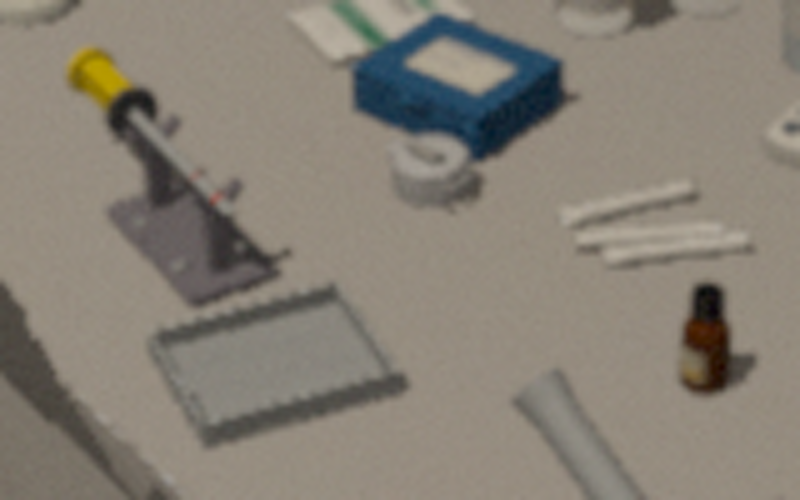

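View pics/scB.png

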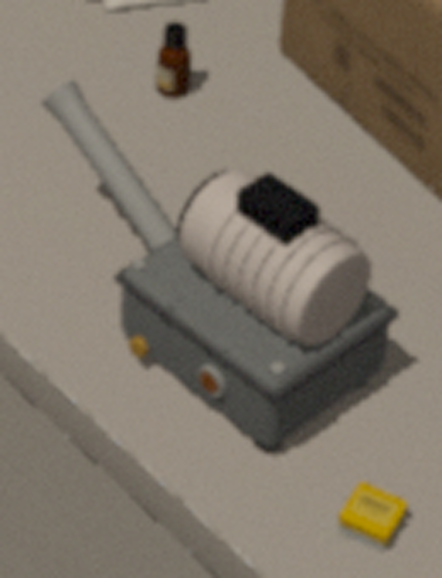

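```bash
python3 - <<'E'
from h import *
import pickle
d=pickle.load(open("d0.pkl","rb"));t=d["top"];s=d["scene"]
A=lambda x,y:(140+(x+.5)/5-.5,230+(y+.5)/5-.5)
S=lambda x,y:(200+(x+.5)/5-.5,170+(y+.5)/5-.5)
# yellow grip mask
hsv=cv2.cvtColor(t["img"],cv2.COLOR_RGB2HSV); m=cv2.inRange(hsv,(20,120,80),(35,255,255)); m[:,240:]=0
ys,xs=np.nonzero(m); print("yellow",xs.min(),xs.max(),ys.min(),ys.max(),xs.mean(),ys.mean(),len(xs))
c=onz(t,(xs.mean(),ys.mean()),55); print("yellow centroid",c)
col=onz(t,A(170,187),55); tip=onz(t,A(430,216.5),55); kn=onz(t,A(45,172),55)
print("collar",col,"tip",tip,"knob end",kn,np.linalg.norm(tip-col),np.linalg.norm(kn-tip), np.degrees(np.arctan2(*(col-tip)[[1,0]])))
hs=cv2.cvtColor(s["img"],cv2.COLOR_RGB2HSV); m=cv2.inRange(hs,(20,120,80),(35,255,255)); m[:,250:]=0
ys,xs=np.nonzero(m);print("scene yc",onz(s,(xs.mean(),ys.mean()),55))
print("scene tip",onz(s,S(232,212),55),"collar",onz(s,S(130,108),55))
B=lambda x,y:(330+(x+.5)/5-.5,230+(y+.5)/5-.5)
m0=onz(t,B(74,248),112); w=onz(t,B(322,250),112-0.5*140)
print("mouth",m0,"tank end",w)
for p in [(536,137),(706,184),(648,405),(474,353)]: print("tray",onz(t,A(*p),16))
E
```

```text
yellow 148 171 259 270 158.13966480446928 265.1117318435754 179
yellow centroid [537.19024596 342.37718112  55.        ]
collar [533.42961887 306.02862747  55.        ] tip [521.82622835 183.63068502  55.        ] knob end [539.38346648 364.78664232  55.        ] 122.94671604447255 182.0047732242593 84.58451395007421
scene yc [ 774.64888096 1059.47833333   55.        ]
scene tip [520.44892566 190.41986385  55.        ] collar [533.62942958 315.87650292  55.        ]
mouth [509.39738196 -93.18074182 112.        ] tank end [ 514.06624213 -217.01346809   42.        ]
tray [564.07059929 140.8365894   16.        ]
tray [542.56120796  57.01428254  16.        ]
tray [434.46529424  82.27621584  16.        ]
tray [458.11418301 167.32108676  16.        ]
```

```bash
cat >> h.py <<'E'
def go(target,yaw=None):
    from bench import status
    st=status.sense(); p=np.array(st["tool_pos"]);T=Ro.from_euler("xyz",st["tcp_rot"],degrees=True).as_matrix()
    # twist first, then slide
    tw=0
    if yaw is not None:
        tw=np.radians((st["tcp_rot"][2]-yaw+180)%360-180); T=T@Ro.from_euler("z",tw).as_matrix()
    sl=T.T@(np.asarray(target)-p)/1000
    print("t",st["time"],"p",p.round(1),"rpy",np.round(st["tcp_rot"],2),"twist",round(float(tw),4),"slide",sl.round(4))
E
python3 -m crank '{"slide":[[0,0,0],[0,0,0],[0,0,0],[0,0,0],[0,0,0],[0,0,0],[0,0,0],[0,0,0]],"twist":[0.145,0.145,0.145,0.145,0.145,0.145,0.145,0.145]}' 0
python3 -c "
from h import *
go((530,275,230),84.6)"
```

```text
time: 0.95
tool_pos: [158.7, 578.4, 230.8]
tcp_rot: [-180.0, 0.0, 97.8]
ft_force: [-0.1, 1.0, -0.3]
finger_gap: 85.2
t 0.95 p [158.7 578.4 230.8] rpy [-1.7998e+02  4.0000e-02  9.7850e+01] twist 0.2312 slide [-0.2671  0.3982  0.001 ]
```

```bash

python3 -m crank '{"slide":[[0,0,0],[0,0,0],[-0.0267,0.0398,0],[-0.0267,0.0398,0],[-0.0267,0.0398,0],[-0.0267,0.0398,0],[-0.0267,0.0398,0],[-0.0267,0.0398,0]],"twist":[0.1156,0.1156,0,0,0,0,0,0]}'
python3 -m crank '{"slide":[[-0.0267,0.0398,0],[-0.0267,0.0398,0],[-0.0267,0.0398,0],[-0.0267,0.0398,0],[0,0,0]],"twist":[0,0,0,0,0]}'
python3 -c "
from h import *
go((530,275,230),84.6)
snap('wrist','w1')"
```

```text
time: 1.75
tool_pos: [383.6, 396.5, 231.1]
tcp_rot: [-180.0, 0.0, 85.0]
ft_force: [0.9, 1.0, 0.1]
finger_gap: 85.4
time: 2.25
tool_pos: [535.3, 273.0, 230.5]
tcp_rot: [180.0, 0.1, 84.6]
ft_force: [-0.4, 1.0, -0.5]
finger_gap: 85.3
t 2.25 p [535.3 273.  230.5] rpy [1.7996e+02 1.1000e-01 8.4630e+01] twist 0.0005 slide [ 0.0015 -0.0055  0.0005]
```

View pics/w1.png

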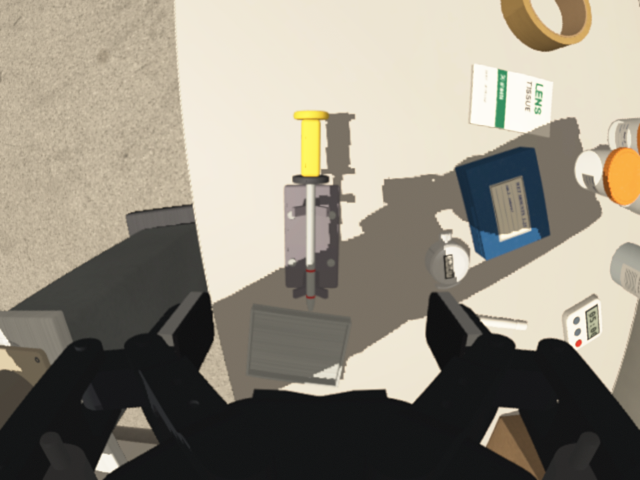

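The rod lies upright in the picture: knob (311,115), grip (311,149), collar (311,179), tip (310,306); the tally counter is at (448,262) and the tray at (298,345).

```bash
python3 - <<'E'
from h import *
s=load("w1");P=s["pose"]
hsv=cv2.cvtColor(s["img"],cv2.COLOR_RGB2HSV); m=cv2.inRange(hsv,(22,120,100),(34,255,255)); m[:,360:]=0;m[:,:280]=0
ys,xs=np.nonzero(m)
for y in range(108,186,4):
    r=np.nonzero(m[y])[0]; print(y,(r.min(),r.max()) if len(r) else None)
f=[onz(s,q,55,P).round(1) for q in [(310.5,149),(311,179),(310.5,307)]]
print(f,np.linalg.norm(f[1]-f[2]),np.degrees(np.arctan2(*(f[0]-f[2])[[1,0]])))
g=[onz(s,((np.nonzero(m[y])[0].min()+np.nonzero(m[y])[0].max())/2,y),66,P) for y in (124,172)]
print("grip top pts",g)
for q in [(288,185),(338,185)]: print("cradle",onz(s,q,8,P).round(1))
for q in [(253,305),(350,318),(339,384),(249,375)]: print("tray",onz(s,q,16,P).round(1))
E
```

```text
108 None
112 (np.int64(295), np.int64(325))
116 (np.int64(294), np.int64(328))
120 (np.int64(302), np.int64(319))
124 (np.int64(302), np.int64(319))
128 (np.int64(302), np.int64(319))
132 (np.int64(302), np.int64(319))
136 (np.int64(301), np.int64(319))
140 (np.int64(301), np.int64(319))
144 (np.int64(301), np.int64(319))
148 (np.int64(301), np.int64(319))
152 (np.int64(301), np.int64(319))
156 (np.int64(301), np.int64(319))
160 (np.int64(301), np.int64(319))
164 (np.int64(301), np.int64(319))
168 (np.int64(301), np.int64(319))
172 (np.int64(301), np.int64(319))
176 (np.int64(304), np.int64(316))
180 None
184 None
[array([534.3, 331.7,  55. ]), array([532.2, 306. ,  55. ]), array([519.7, 186.8,  55. ])] 119.85361905257595 84.24634499751163
grip top pts [array([536.51168107, 352.50377867,  66.        ]), array([532.27122794, 312.95819233,  66.        ])]
cradle [507.5 297.6   8. ]
cradle [556.7 292.9   8. ]
tray [455.8 175.7  16. ]
tray [557.9 151.1  16. ]
tray [539.8  63.   16. ]
tray [435.1  84.3  16. ]
```

```bash

python3 -c "
from h import *
go((500,-150,250))"
```

```text
t 2.3 p [533.4 275.  230.5] rpy [-1.7995e+02  5.0000e-02  8.4690e+01] twist 0.0 slide [-0.4263  0.0061 -0.0191]
```

```bash

python3 -m crank '{"slide":[[-0.047,0.0007,-0.002],[-0.047,0.0007,-0.002],[-0.047,0.0007,-0.002],[-0.047,0.0007,-0.002],[-0.047,0.0007,-0.002],[-0.047,0.0007,-0.002],[-0.047,0.0007,-0.002],[-0.047,0.0007,-0.002]],"twist":[0,0,0,0,0,0,0,0]}'
python3 -m crank '{"slide":[[-0.047,0.0007,-0.002],[0,0,0],[0,0,0],[0,0,0]],"twist":[0,0,0,0]}'
python3 -c "
from h import *
go((500,-150,250))
snap('wrist','w2')"
```

```text
time: 3.1
tool_pos: [503.5, -97.9, 247.4]
tcp_rot: [180.0, -0.0, 85.0]
ft_force: [0.4, -1.2, 0.8]
finger_gap: 85.3
time: 3.5
tool_pos: [500.7, -142.8, 249.1]
tcp_rot: [-180.0, -0.0, 85.0]
ft_force: [-0.1, -0.2, 0.7]
finger_gap: 85.7
t 3.5 p [ 500.7 -142.8  249.1] rpy [-1.7998e+02 -4.0000e-02  8.5020e+01] twist 0.0 slide [-0.0073 -0.0001 -0.001 ]
```

View pics/w2.png

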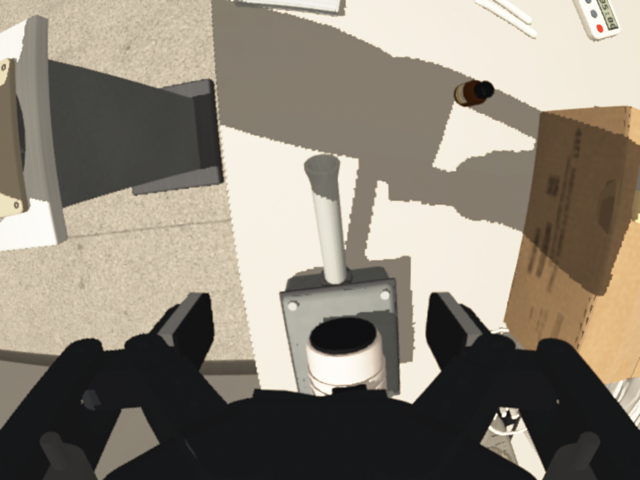

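```bash
python3 -c "
from h import *
crop(load('w2'),280,140,380,300,3.7,'w2c')"
```

```text
(no output)
```

View pics/w2c.png

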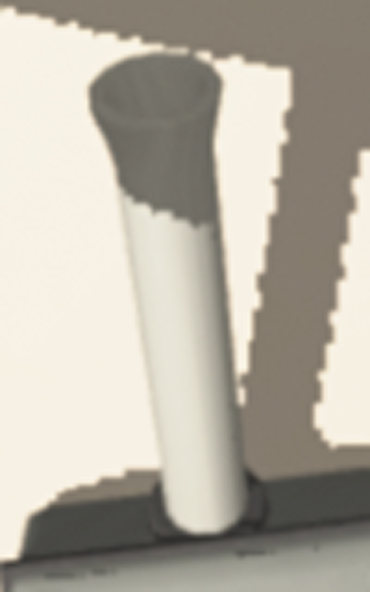

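```bash
python3 - <<'E'
from h import *
from scipy.optimize import fsolve
s=load("w2");P=s["pose"]
C=lambda x,y:(280+(x+.5)/3.7-.5,140+(y+.5)/3.7-.5)
m=onz(s,C(156,90.5),112,P);a,b=onz(s,C(91,90),112,P),onz(s,C(221,88),112,P)
print("mouth",m,"rim width",np.linalg.norm(a-b),np.degrees(np.arctan2(*(b-a)[[1,0]])))
for q in [C(202,500),C(193,430),C(184,330),C(170,240)]:
    f=lambda v:proj(s,m+v[0]*100*np.array([-np.cos(.5236)*np.cos(v[1]),-np.cos(.5236)*np.sin(v[1]),-.5]),P)-q
    v=fsolve(f,[1,1.6]); print(v[0]*100,np.degrees(v[1]))
import pickle
d=pickle.load(open("d0.pkl","rb"))
print(two(ray(s,C(156,90.5),P),ray(d["top"],(344.6,279.5))), two(ray(s,C(156,90.5),P),ray(d["scene"],(308.5,248.5))))
E
```

```text
mouth [507.46667677 -95.08317797 112.        ] rim width 26.36104001624791 -4.057905352181604
130.29885536059524 91.53896167414969
102.25954449776829 91.32663235617648
67.37334900573907 91.72302015978146
39.69189621002823 90.41454078228772
(array([507.5689964 , -93.00066139, 133.7655453 ]), np.float64(1.6112211606790812)) (array([507.93298824, -95.58393971, 109.48198715]), np.float64(1.1651623156192659))
```

```bash
python3 - <<'E'
from h import *
s=load("w2");P=s["pose"]
a,b=onz(s,(292,306),72,P),onz(s,(386,295),72,P); print(a,b,np.degrees(np.arctan2(*(b-a)[[1,0]])))
go((534.7,332.7,120),84.2)
E
```

```text
[ 468.0317409  -226.69673561   72.        ] [ 557.67150862 -223.54466318   72.        ] 2.0139059903161534
t 3.55 p [ 500.8 -142.6  249.1] rpy [-1.7998e+02 -3.0000e-02  8.5060e+01] twist 0.015 slide [ 0.4762 -0.0142  0.1294]
```

```bash

python3 -m crank '{"slide":[[0.0476,-0.0014,0.005],[0.0476,-0.0014,0.005],[0.0476,-0.0014,0.005],[0.0476,-0.0014,0.005],[0.0476,-0.0014,0.005],[0.0476,-0.0014,0.005],[0.0476,-0.0014,0.005],[0.0476,-0.0014,0.005]],"twist":[0.015,0,0,0,0,0,0,0]}'
python3 -m crank '{"slide":[[0.0476,-0.0014,0.005],[0.0476,-0.0014,0.005],[0,0,0.04],[0,0,0.04],[0,0,0],[0,0,0]],"twist":[0,0,0,0,0,0]}'
python3 -c "
from h import *
s=snap('wrist','w3')
go((534.7,332.7,36),84.2)"
```

```text
time: 4.35
tool_pos: [526.8, 239.6, 209.2]
tcp_rot: [180.0, -0.0, 84.3]
ft_force: [-0.3, -0.3, 0.3]
finger_gap: 85.7
time: 4.95
tool_pos: [533.6, 331.4, 119.0]
tcp_rot: [-179.9, 0.1, 84.2]
ft_force: [0.2, -1.0, 1.4]
finger_gap: 85.1
t 5.0 p [535.2 331.7 121.1] rpy [ 1.7993e+02 -5.0000e-02  8.4150e+01] twist -0.0009 slide [ 0.0009 -0.0007  0.0851]
```

View pics/w3.png

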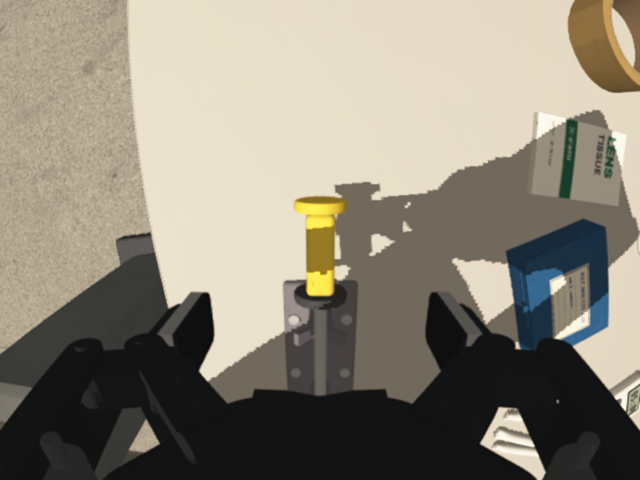

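```bash
python3 - <<'E'
from h import *
s=load("w3");P=s["pose"]
for q,z in [((320,215),66),((320,296),66),((320,285),71)]: print(onz(s,q,z,P))
E
```

```text
[537.22128789 356.74937888  66.        ]
[532.44718026 309.78464676  66.        ]
[533.34771004 318.60895168  71.        ]
```

```bash

python3 -m crank '{"slide":[[0.001,-0.0005,0.03],[0,0,0.03],[0,0,0.0245],[0,0,0],[0,0,0]],"twist":[0,0,0,0,0]}'
python3 -m crank '{"slide":[[0,0,0],[0,0,0],[0,0,0],[0,0,0],[0,0,0],[0,0,0],[0,0,0],[0,0,0]],"twist":[0,0,0,0,0,0,0,0]}' 1 20
python3 -c "
from h import *
s=snap('wrist','w4')
go((534.7,332.7,36),84.2)"
```

```text
time: 5.5
tool_pos: [536.1, 332.3, 37.5]
tcp_rot: [179.9, -0.1, 84.1]
ft_force: [0.2, -0.4, 0.3]
finger_gap: 85.6
time: 6.3
tool_pos: [534.5, 331.8, 34.9]
tcp_rot: [-180.0, -0.0, 84.1]
ft_force: [-2.5, 0.2, 3.2]
finger_gap: 15.4
t 6.35 p [534.6 331.8  34.9] rpy [-179.99   -0.     84.09] twist -0.0019 slide [ 0.0009  0.0001 -0.0011]
```

View pics/w4.png

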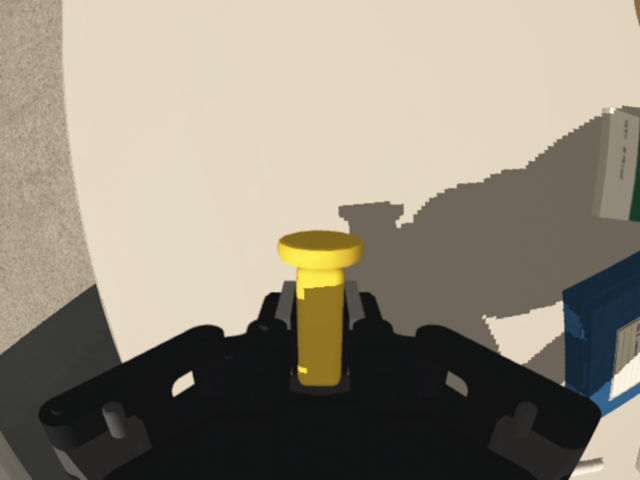

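```bash

python3 -m crank '{"slide":[[0,0,-0.01],[0,0,-0.015],[0,0,-0.015],[0,0,-0.01],[0,0,0]],"twist":[0,0,0,0,0]}'
python3 -c "
from h import *
s=snap('wrist','w5'); t=snap('scene','s5'); crop(t,180,140,300,250,5,'s5c')
go((534.7,332.7,36),84.2)"
```

```text
time: 6.85
tool_pos: [536.6, 332.6, 88.1]
tcp_rot: [179.8, -0.2, 84.1]
ft_force: [-0.1, 0.5, -1.1]
finger_gap: 15.9
t 6.95 p [535.  331.8  85.4] rpy [ 1.7995e+02 -3.0000e-02  8.4080e+01] twist -0.002 slide [ 0.0008 -0.0004  0.0494]
```

View pics/w5.png

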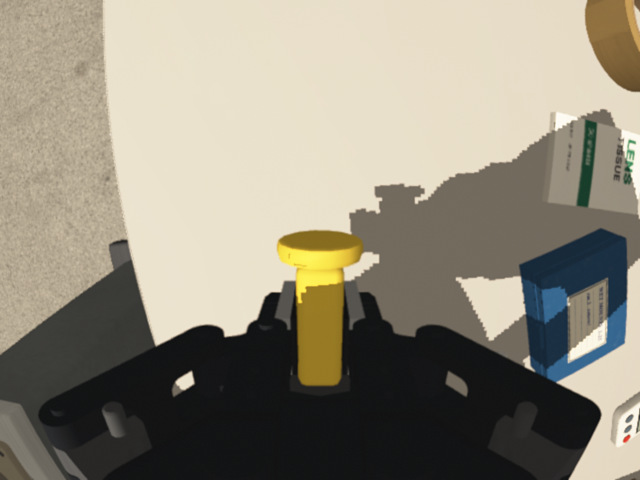

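View pics/s5c.png

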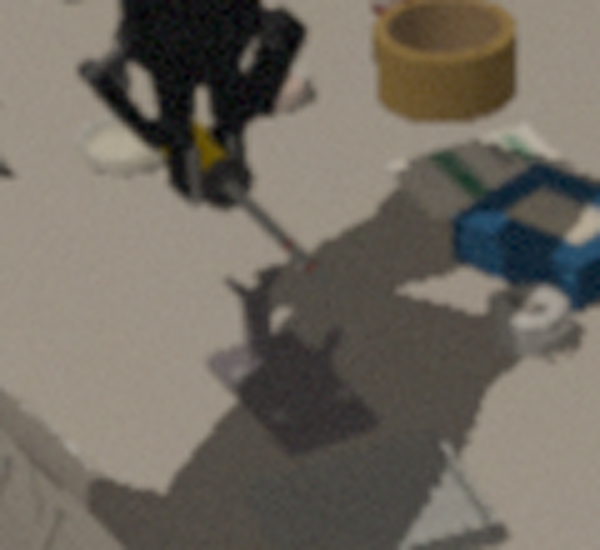

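```bash

python3 -m crank '{"slide":[[0,0,-0.025],[0,0,-0.02],[0,0,0],[0,0,0]],"twist":[0,0,-0.066,-0.067]}'
python3 -c "
from h import *
go((501.7,98.7,94),91.7)"
```

```text
time: 7.35
tool_pos: [534.8, 331.7, 129.9]
tcp_rot: [180.0, -0.0, 91.9]
ft_force: [0.4, -0.3, -1.4]
finger_gap: 15.4
t 7.35 p [534.8 331.7 129.9] rpy [ 1.7998e+02 -1.0000e-02  9.1860e+01] twist 0.0028 slide [-0.232  -0.04    0.0359]
```

```bash

python3 -m crank '{"slide":[[-0.02,-0.004,0],[-0.04,-0.007,0],[-0.042,-0.007,0.005],[-0.042,-0.007,0.008],[-0.04,-0.007,0.008],[-0.03,-0.005,0.008],[-0.018,-0.003,0.007],[0,0,0]],"twist":[0.002,0,0,0,0,0,0,0]}'
python3 -m crank '{"slide":[[0,0,0],[0,0,0]],"twist":[0,0]}'
python3 -c "
from h import *
s=snap('wrist','w6'); t=snap('scene','s6'); crop(t,240,180,380,290,5,'s6c');t=snap('top','t6'); crop(t,250,240,410,320,5,'t6c')
go((501.7,98.7,94),91.7)"
```

```text
time: 8.15
tool_pos: [499.3, 96.3, 91.6]
tcp_rot: [-179.8, 0.0, 91.4]
ft_force: [1.3, 0.2, -1.5]
finger_gap: 15.7
time: 8.35
tool_pos: [501.4, 99.4, 93.9]
tcp_rot: [180.0, -0.0, 91.6]
ft_force: [0.5, -0.3, -0.5]
finger_gap: 15.7
t 8.5 p [501.5  99.6  94.1] rpy [ 1.7997e+02 -1.0000e-02  9.1660e+01] twist -0.0006 slide [-0.0009  0.0002  0.0001]
```

View pics/t6c.png

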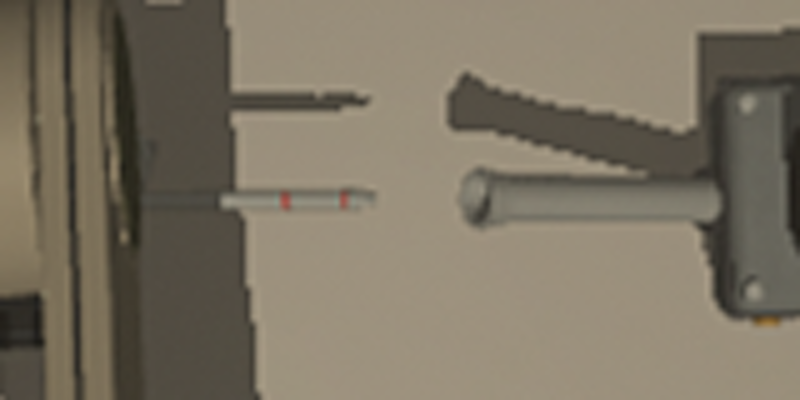

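View pics/s6c.png

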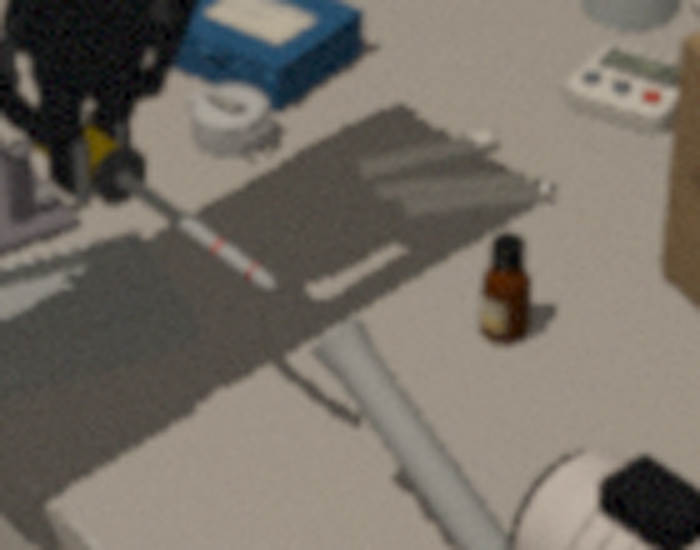

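View pics/w6.png

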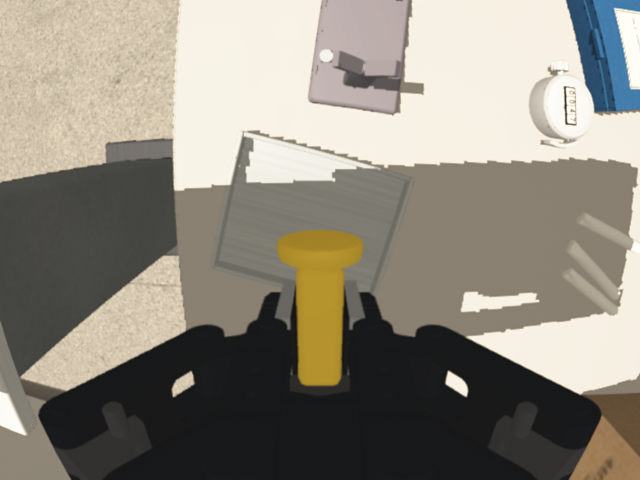

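```bash

python3 -m crank '{"slide":[[-0.02,0,0],[-0.018,0,0],[-0.01,0,0],[-0.006,0,0],[0,0,0],[0,0,0]],"twist":[0,0,0,0,0,0]}'
python3 -m crank '{"slide":[[-0.0005,0,-0.004],[-0.0005,0,-0.004],[-0.0005,0,-0.004],[-0.0005,0,-0.004],[-0.001,0,-0.007],[0,0,0]],"twist":[0,0,0,0,0,0]}'
python3 -c "
from h import *
s=snap('wrist','w7'); t=snap('scene','s7'); crop(t,240,180,380,290,5,'s7c')
go((501.7,98.7,94),91.7)
from bench import status; print(status.sense()['ft_force'])"
```

```text
time: 9.1
tool_pos: [502.7, 45.1, 93.8]
tcp_rot: [180.0, -0.0, 91.6]
ft_force: [-0.3, -0.2, -0.2]
finger_gap: 16.0
time: 9.7
tool_pos: [503.7, 41.6, 118.2]
tcp_rot: [179.9, 0.0, 91.6]
ft_force: [1.0, 2.2, -2.1]
finger_gap: 15.8
t 9.8 p [503.3  41.4 117.3] rpy [1.7993e+02 3.0000e-02 9.1590e+01] twist -0.0019 slide [0.0574 0.0001 0.0233]
[-0.55147433 -0.11124855 -0.50966419]
```

View pics/s7c.png

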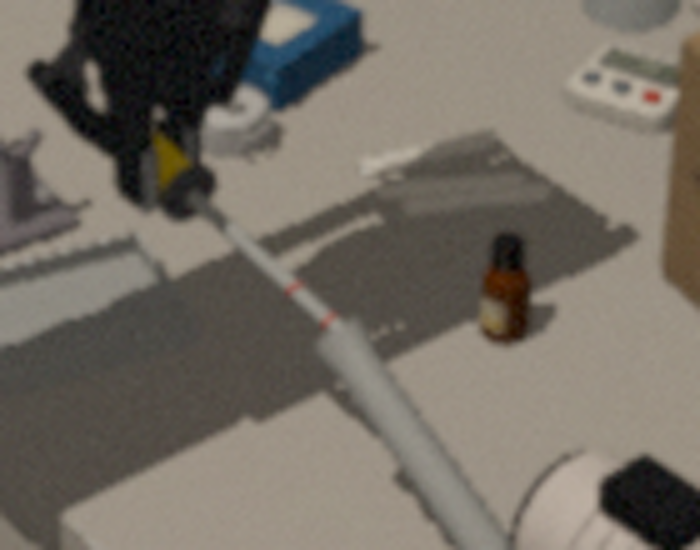

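View pics/w7.png

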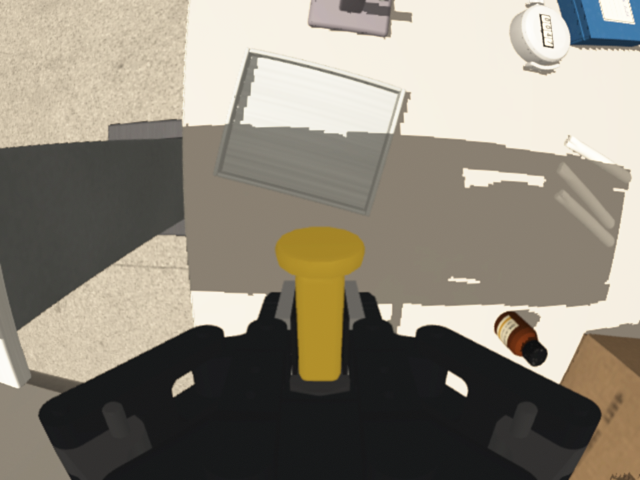

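The tip has entered the flare (scene crop about 328,322), and the knob looks taller in the wrist view. The rod is pivoting tip-down at only 2 N, so I'll continue the arc.

```bash

python3 -m crank '{"slide":[[-0.0015,0,-0.0055],[-0.002,0,-0.0055],[-0.002,0,-0.006],[-0.002,0,-0.006],[0,0,0]],"twist":[0,0,0,0,0]}'
python3 -m crank '{"slide":[[-0.0025,0,-0.0055],[-0.003,0,-0.0055],[-0.003,0,-0.005],[-0.0033,0,-0.005],[0,0,0],[0,0,0]],"twist":[0,0,0,0,0,0]}'
python3 -c "
from h import *
s=snap('wrist','w8'); t=snap('scene','s8'); crop(t,240,180,380,290,5,'s8c')
go((501.7,98.7,94),91.7)
from bench import status; print(status.sense()['ft_force'])"
```

```text
time: 10.3
tool_pos: [503.7, 33.7, 141.1]
tcp_rot: [179.9, 0.0, 91.6]
ft_force: [-0.0, 1.1, -1.6]
finger_gap: 15.7
time: 10.9
tool_pos: [503.5, 21.9, 161.0]
tcp_rot: [180.0, 0.0, 91.6]
ft_force: [-0.1, -0.1, -1.0]
finger_gap: 15.8
t 11.0 p [503.3  22.2 160.7] rpy [-1.800e+02  3.000e-02  9.159e+01] twist -0.002 slide [0.0766 0.0007 0.0666]
[ 0.44409416 -0.07150997 -1.00248175]
```

View pics/s8c.png

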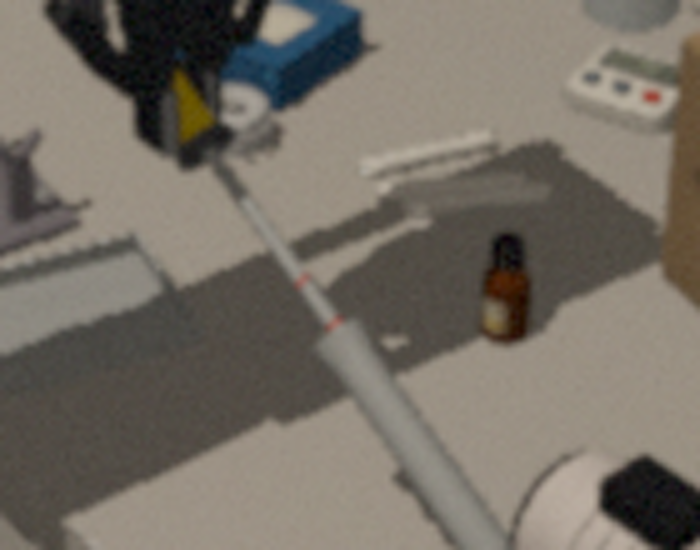

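View pics/w8.png

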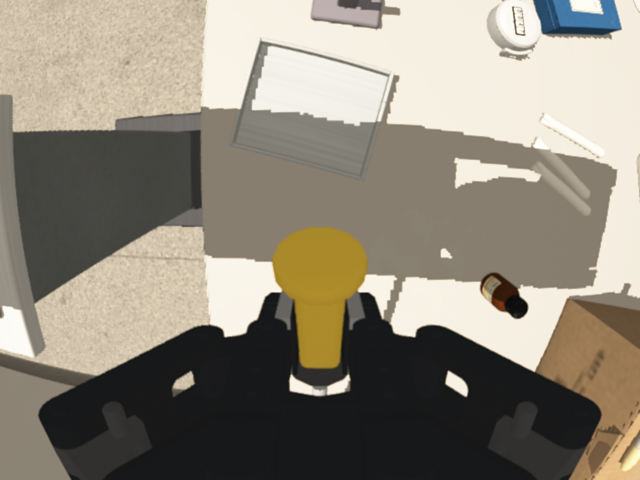

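```bash

python3 -m crank '{"slide":[[-0.00433,-0.0002,0.0025],[-0.00866,-0.0002,0.005],[-0.00866,0,0.005],[-0.00866,0,0.005],[-0.00866,0,0.005],[0,0,0]],"twist":[0,0,0,0,0,0]}'
python3 -c "
from bench import status; s=status.sense(); print(s['ft_force'],s['tool_pos'])"
```

```text
time: 11.6
tool_pos: [503.5, -17.9, 137.1]
tcp_rot: [-179.9, 0.0, 91.5]
ft_force: [-0.2, -1.0, -2.6]
finger_gap: 15.7
[-0.16041575 -0.95353745 -2.56048544] [503.5107543  -17.92781593 137.1290172 ]
```

```bash

python3 -m crank '{"slide":[[-0.00866,0,0.005],[-0.00866,0,0.005],[-0.00866,0,0.005],[-0.00866,0,0.005],[-0.00866,0,0.005],[0,0,0],[0,0,0]],"twist":[0,0,0,0,0,0,0]}'
python3 -c "
from h import *
s=snap('wrist','w9'); t=snap('scene','s9'); crop(t,240,180,380,290,5,'s9c')
from bench import status; s=status.sense(); print(s['ft_force'],s['tool_pos'])"
```

```text
time: 12.3
tool_pos: [505.2, -60.2, 113.1]
tcp_rot: [-180.0, 0.0, 91.5]
ft_force: [0.4, 0.3, -2.5]
finger_gap: 15.4
[ 0.78838084  0.30894849 -2.93612873] [505.22146671 -59.8260166  113.42368686]
```

View pics/s9c.png

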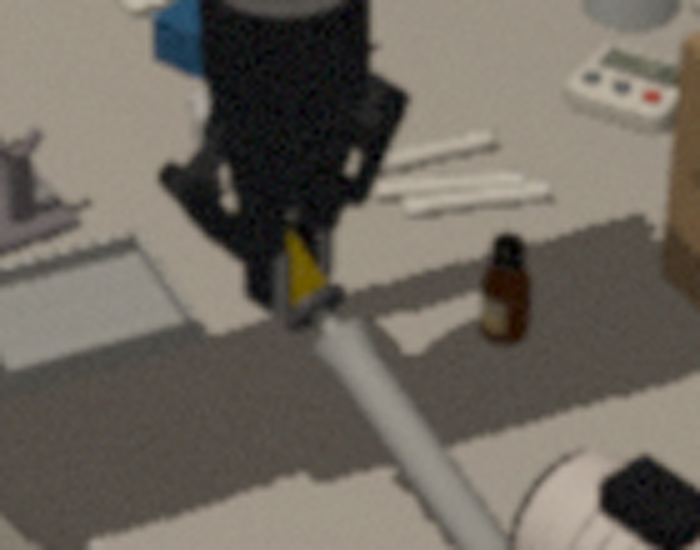

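View pics/w9.png

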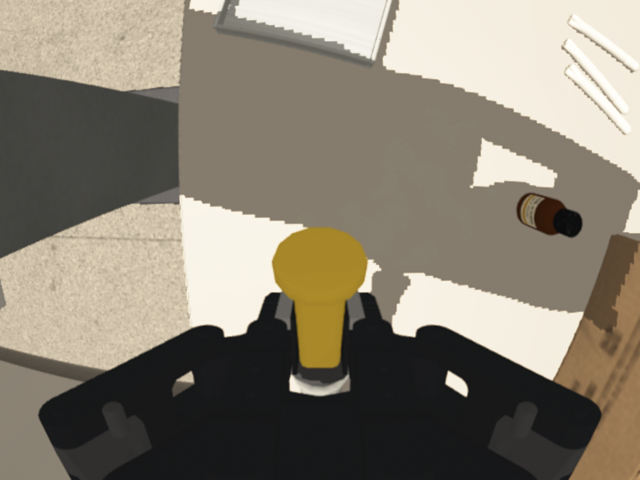

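```bash

python3 -m crank '{"slide":[[-0.0035,0,0.002],[-0.0035,0,0.002],[0,0,0]],"twist":[0,0,0]}'
python3 -m crank '{"slide":[[-0.0017,0,0.001],[-0.0017,0,0.001],[0,0,0]],"twist":[0,0,0]}'
python3 -c "
from h import *
from bench import status; s=status.sense(); print(s['ft_force'],s['tool_pos'])
p=s['tool_pos']; print(np.hypot(p[1]+96.2,p[2]+20.1-112))"
```

```text
time: 12.7
tool_pos: [505.4, -67.2, 109.1]
tcp_rot: [-180.0, 0.0, 91.6]
ft_force: [1.2, -0.2, -2.3]
finger_gap: 15.5
time: 13.0
tool_pos: [505.5, -70.4, 107.2]
tcp_rot: [-180.0, 0.0, 91.6]
ft_force: [1.1, 1.1, -2.8]
finger_gap: 15.6
[ 1.11126306  1.14500875 -2.76565134] [505.50172168 -70.43967051 107.18164026]
29.952013367495848
```

```bash

python3 -m crank '{"slide":[[-0.0009,0,0.0005],[0,0,0]],"twist":[0,0]}'
python3 -m crank '{"slide":[[-0.0009,0,0.0005],[0,0,0]],"twist":[0,0]}'
python3 -m crank '{"slide":[[-0.0009,0,0.0005],[0,0,0]],"twist":[0,0]}'
```

```text
time: 13.2
tool_pos: [505.6, -71.1, 106.8]
tcp_rot: [180.0, -0.0, 91.6]
ft_force: [-0.0, 0.5, -1.4]
finger_gap: 15.3
time: 13.4
tool_pos: [505.6, -71.2, 106.8]
tcp_rot: [180.0, -0.1, 91.6]
ft_force: [-2.1, 6.9, 3.5]
finger_gap: 15.8
time: 13.6
tool_pos: [505.6, -71.2, 106.8]
tcp_rot: [180.0, -0.2, 91.6]
ft_force: [-4.1, 11.5, 9.1]
finger_gap: 15.7
```

The collar has stopped on the rim: the force jumped to about 14 N along the axis while the TCP stayed put. I'll hold briefly and look.

```bash

python3 -m crank '{"slide":[[0,0,0],[0,0,0],[0,0,0]],"twist":[0,0,0]}'
python3 -c "
from h import *
t=snap('scene','s10'); crop(t,270,200,350,270,8,'s10c'); t=snap('wrist','w10')
from bench import status; s=status.sense(); print(s['ft_force'],s['tool_pos'])"
```

```text
time: 13.9
tool_pos: [505.7, -71.2, 106.8]
tcp_rot: [180.0, -0.2, 91.6]
ft_force: [-3.8, 11.1, 9.0]
finger_gap: 15.8
[-4.22295701 10.07416479  7.763209  ] [505.64966746 -71.21326882 106.7816731 ]
```

View pics/s10c.png

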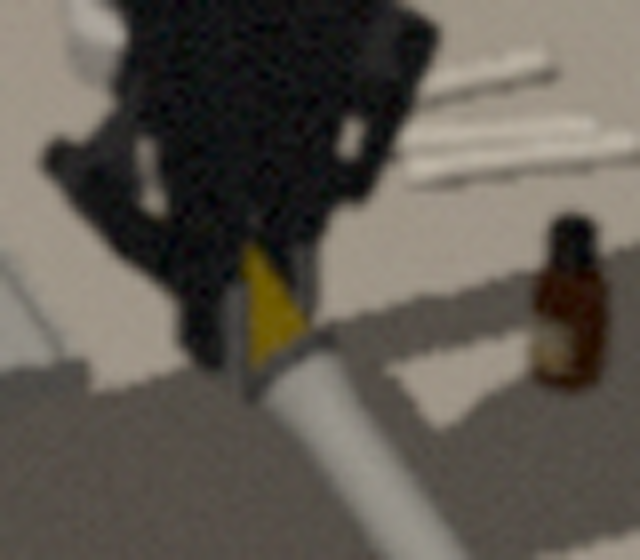

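View pics/w10.png

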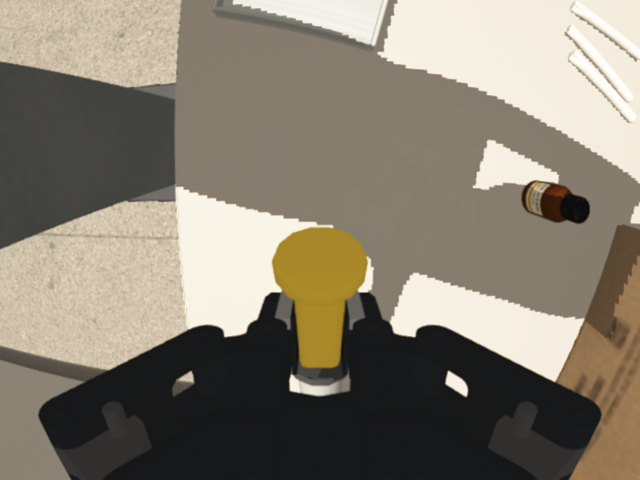

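```bash

python3 -m crank '{"slide":[[0.0043,0,-0.0025],[0.0087,0,-0.005],[0.0104,0,-0.006],[0.0104,0,-0.006],[0.0104,0,-0.006],[0.0104,0,-0.006],[0.0104,0,-0.006],[0.0104,0,-0.006]],"twist":[0,0,0,0,0,0,0,0]}' - 40
python3 -m crank '{"slide":[[0.0104,0,-0.006],[0.0104,0,-0.006],[0.0104,0,-0.006],[0.0104,0,-0.006],[0.0104,0,-0.006],[0.0087,0,-0.005],[0,0,0],[0,0,0]],"twist":[0,0,0,0,0,0,0,0]}'
python3 -c "
from h import *
t=snap('scene','s11'); crop(t,240,170,380,280,5,'s11c'); t=snap('wrist','w11'); t=snap('top','t11'); crop(t,250,240,410,320,5,'t11c')
go((0,0,0),84.2)"
```

```text
time: 14.8
tool_pos: [503.4, 3.4, 149.8]
tcp_rot: [180.0, 0.0, 91.6]
ft_force: [0.5, -0.3, -2.0]
finger_gap: 15.7
time: 15.6
tool_pos: [501.8, 63.2, 184.3]
tcp_rot: [180.0, 0.0, 91.6]
ft_force: [0.3, 0.5, -1.4]
finger_gap: 15.2
t 15.75 p [501.6  62.7 183.8] rpy [-1.7996e+02  1.0000e-02  9.1570e+01] twist 0.1285 slide [-0.113  -0.4925  0.1842]
```

View pics/s11c.png

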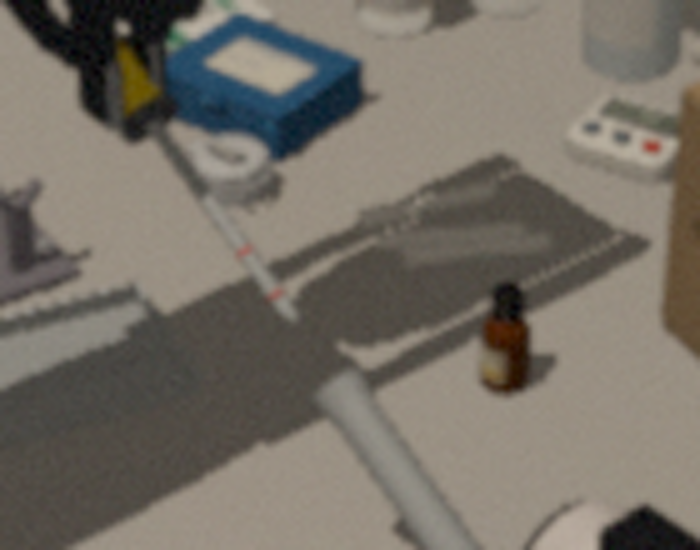

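View pics/w11.png

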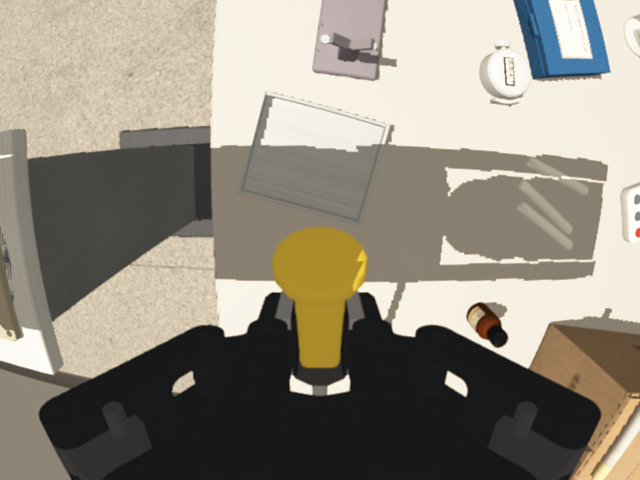

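View pics/t11c.png

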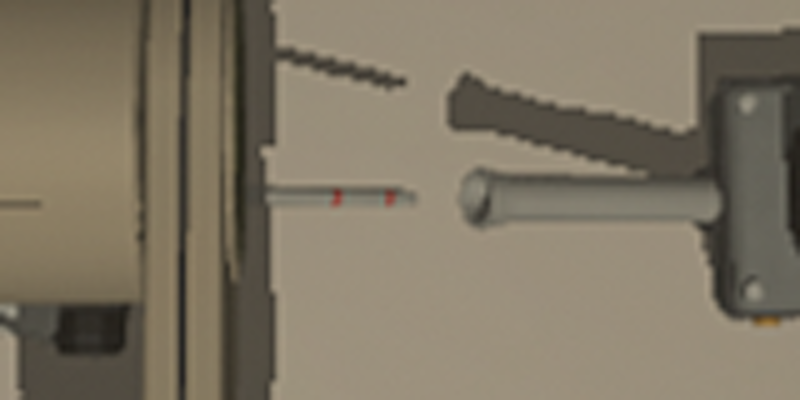

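```bash
python3 -c "
from h import *
go((533.8,323.8,185),84.1)"
```

```text
t 15.75 p [501.6  62.7 183.8] rpy [-1.7996e+02  1.0000e-02  9.1570e+01] twist 0.1303 slide [ 0.263   0.0052 -0.0012]
```

```bash

python3 -m crank '{"slide":[[0,0,0],[0.03,0.0007,0],[0.04,0.0007,0],[0.045,0.0009,0],[0.045,0.0009,0],[0.045,0.0009,0],[0.035,0.0006,0],[0.023,0.0005,0]],"twist":[0.065,0.065,0,0,0,0,0,0]}'
python3 -m crank '{"slide":[[0,0,0],[0,0,0]],"twist":[0,0]}'
python3 -c "
from h import *
t=snap('scene','s12'); crop(t,180,100,300,250,4,'s12c'); t=snap('top','t12'); crop(t,140,230,300,320,5,'t12c')
go((533.8,323.8,110),84.1)"
```

```text
time: 16.55
tool_pos: [531.6, 326.5, 183.6]
tcp_rot: [-180.0, -0.0, 84.2]
ft_force: [-1.0, -0.8, -2.0]
finger_gap: 15.6
time: 16.75
tool_pos: [531.7, 324.0, 183.6]
tcp_rot: [-179.9, 0.1, 84.2]
ft_force: [-0.1, -0.7, -1.2]
finger_gap: 15.6
t 16.85 p [531.9 323.1 183.9] rpy [-1.7997e+02  5.0000e-02  8.4090e+01] twist -0.0002 slide [0.0009 0.0019 0.0739]
```

View pics/s12c.png

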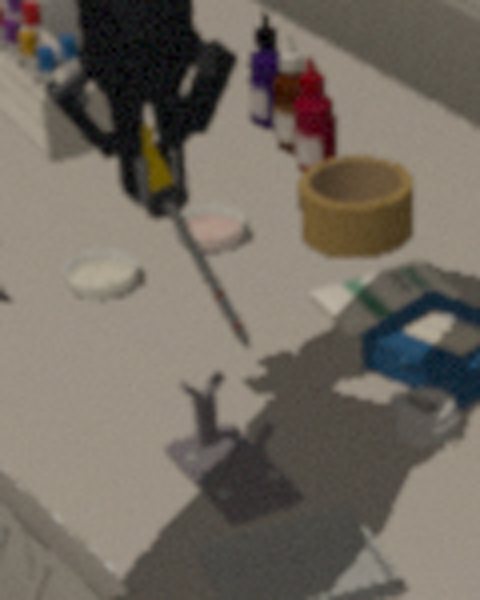

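View pics/t12c.png

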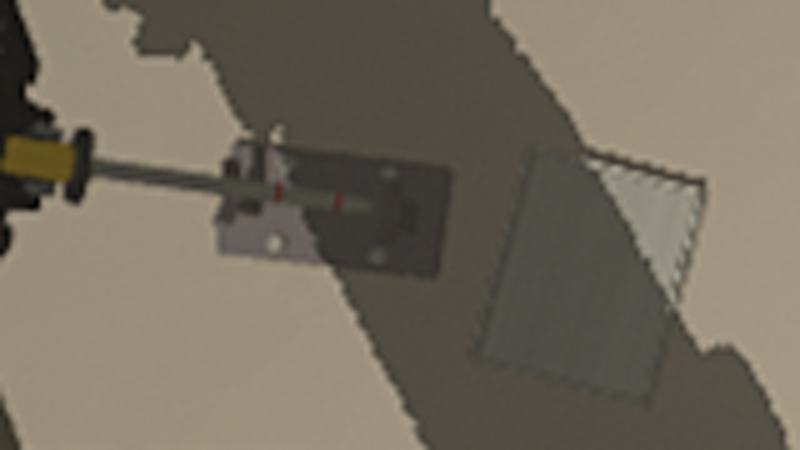

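```bash

python3 -m crank '{"slide":[[0,0.002,0.01],[0,0,0.02],[0,0,0.02],[0,0,0.01],[0,0,0.005],[0,0,0]],"twist":[0,0,0,0,0,0]}' - 20
python3 -m crank '{"slide":[[0,0,0.005],[0,0,0.005],[0,0,0.005],[0,0,0]],"twist":[0,0,0,0]}'
python3 -c "
from h import *
t=snap('scene','s13'); crop(t,180,120,300,250,4.5,'s13c'); t=snap('top','t13'); crop(t,140,230,300,320,5,'t13c')
go((533.8,323.8,110),84.1)"
```

```text
time: 17.45
tool_pos: [533.6, 323.6, 118.6]
tcp_rot: [-179.9, 0.0, 84.1]
ft_force: [-0.5, -0.9, -1.4]
finger_gap: 15.5
time: 17.85
tool_pos: [533.3, 324.0, 103.4]
tcp_rot: [-179.9, 0.0, 84.1]
ft_force: [-0.6, -0.0, -0.4]
finger_gap: 15.5
t 17.95 p [533.7 324.2 104.1] rpy [-1.7998e+02  1.0000e-02  8.4150e+01] twist 0.0009 slide [-0.0004  0.0001 -0.0059]
```

View pics/s13c.png

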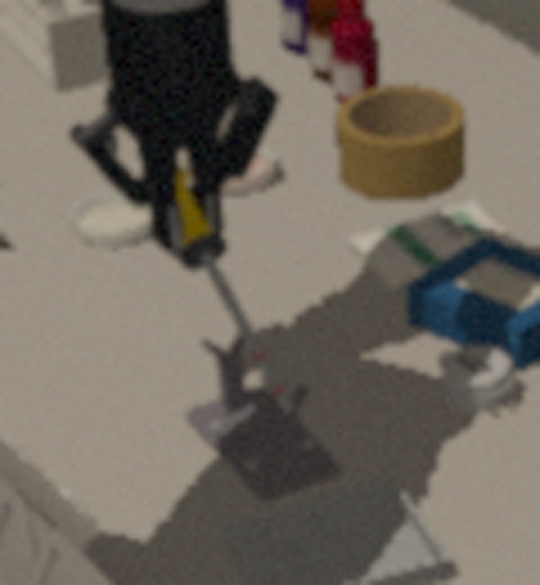

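View pics/t13c.png

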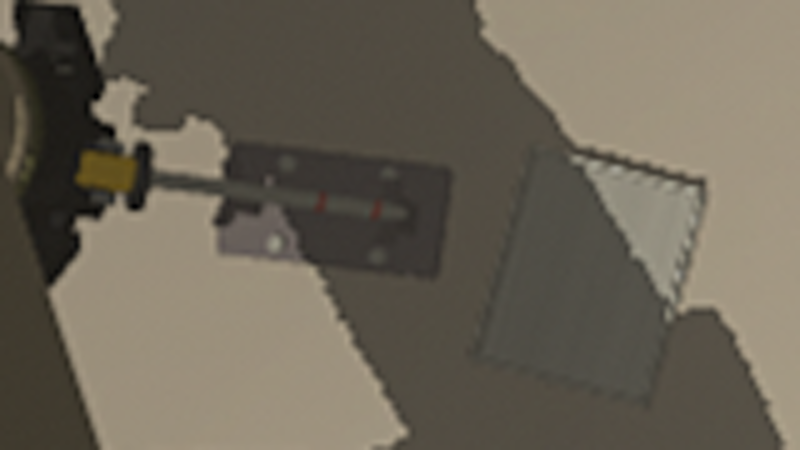

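```bash

python3 -m crank '{"slide":[[0,0,0.004],[0,0,0.004],[0,0,0]],"twist":[0,0,0]}' 
python3 -m crank '{"slide":[[0,0,0.004],[0,0,0.004],[0,0,0]],"twist":[0,0,0]}'
python3 -m crank '{"slide":[[0,0,0.004],[0,0,0.004],[0,0,0]],"twist":[0,0,0]}'
python3 -c "
from h import *
t=snap('scene','s14'); crop(t,180,120,300,250,4.5,'s14c'); t=snap('wrist','w14')"
```

```text
time: 18.25
tool_pos: [533.8, 324.7, 96.3]
tcp_rot: [180.0, -0.0, 84.2]
ft_force: [-1.6, 2.8, 3.9]
finger_gap: 15.6
time: 18.55
tool_pos: [533.7, 324.1, 88.0]
tcp_rot: [-180.0, 0.0, 84.2]
ft_force: [-1.3, 1.1, 2.9]
finger_gap: 15.6
time: 18.85
tool_pos: [533.5, 323.7, 79.3]
tcp_rot: [-180.0, 0.1, 84.1]
ft_force: [-1.7, 0.3, 2.1]
finger_gap: 15.4
```

View pics/s14c.png

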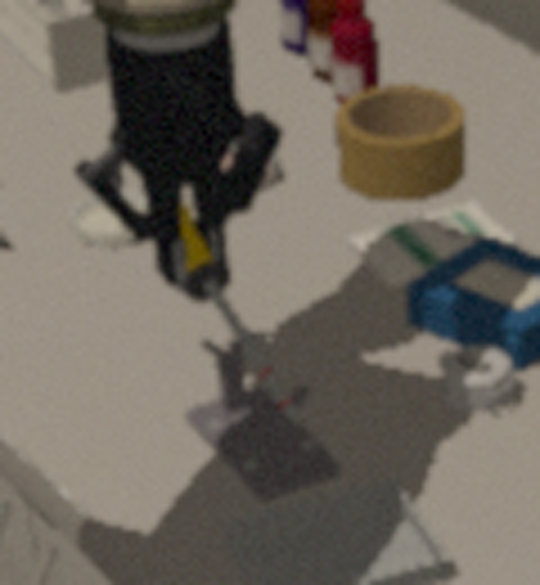

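View pics/w14.png

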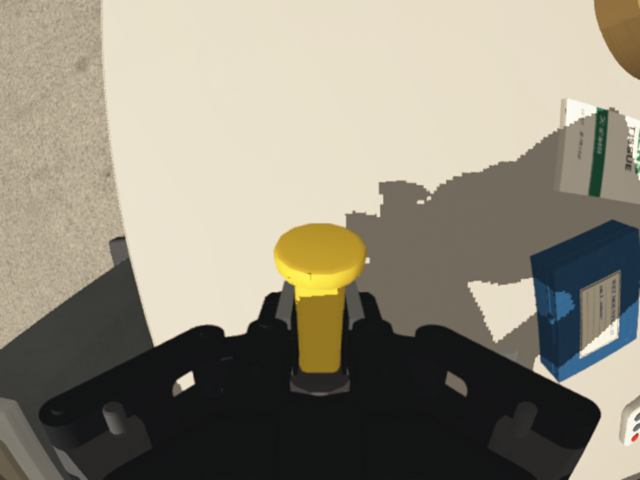

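Levelling works at 2–4 N. I'll continue down to about 36 mm.

```bash

python3 -m crank '{"slide":[[0,0,0.004],[0,0,0.004],[0,0,0.004],[0,0,0.004],[0,0,0.004],[0,0,0]],"twist":[0,0,0,0,0,0]}' 
python3 -m crank '{"slide":[[0,0,0.004],[0,0,0.004],[0,0,0.004],[0,0,0.002],[0,0,0]],"twist":[0,0,0,0,0]}'
python3 -m crank '{"slide":[[0,0,0.003],[0,0,0.002],[0,0,0]],"twist":[0,0,0]}'
```

```text
time: 19.55
tool_pos: [533.5, 324.0, 59.4]
tcp_rot: [-180.0, 0.0, 84.2]
ft_force: [-1.1, 0.7, 2.5]
finger_gap: 15.0
time: 20.05
tool_pos: [533.6, 324.0, 45.8]
tcp_rot: [-180.0, 0.0, 84.2]
ft_force: [-1.8, 1.2, 2.9]
finger_gap: 15.3
time: 20.35
tool_pos: [533.7, 324.1, 40.9]
tcp_rot: [-180.0, 0.0, 84.1]
ft_force: [-1.3, 1.6, 3.3]
finger_gap: 15.5
```

```bash

python3 -m crank '{"slide":[[0,0,0.002],[0,0,0.0015],[0,0,0]],"twist":[0,0,0]}'
python3 -m crank '{"slide":[[0,0,0.001],[0,0,0]],"twist":[0,0]}'
python3 -m crank '{"slide":[[0,0,0.001],[0,0,0]],"twist":[0,0]}'
python3 -c "
from h import *
t=snap('scene','s15'); crop(t,180,120,300,250,4.5,'s15c'); t=snap('wrist','w15')"
```

```text
time: 20.65
tool_pos: [533.8, 324.1, 37.6]
tcp_rot: [-180.0, 0.0, 84.1]
ft_force: [-1.2, 3.3, 3.2]
finger_gap: 15.3
time: 20.85
tool_pos: [533.9, 324.1, 37.0]
tcp_rot: [180.0, 0.0, 84.1]
ft_force: [-3.4, 2.1, 5.7]
finger_gap: 15.9
time: 21.05
tool_pos: [533.9, 324.2, 36.3]
tcp_rot: [-180.0, 0.0, 84.1]
ft_force: [-5.4, 1.9, 8.3]
finger_gap: 15.3
```

View pics/w15.png

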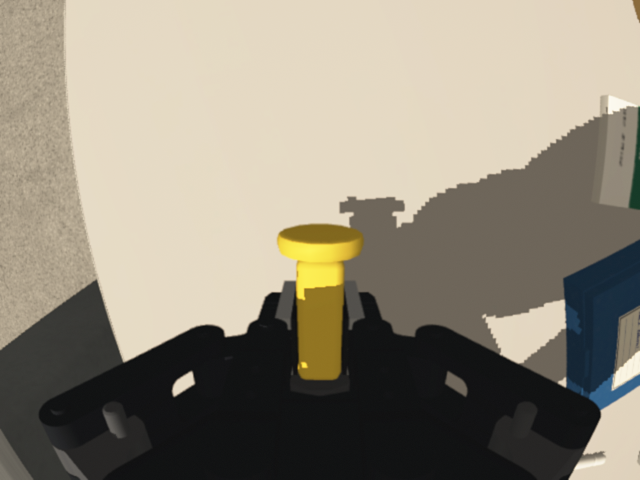

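View pics/s15c.png

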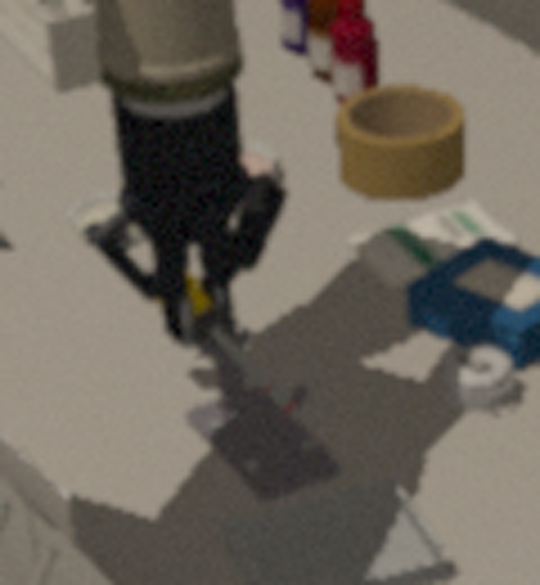

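```bash

python3 -m crank '{"slide":[[0,0,-0.001],[0,0,0],[0,0,0],[0,0,0]],"twist":[0,0,0,0]}' - 70
python3 -m crank '{"slide":[[0,0,-0.005],[0,0,-0.012],[0,0,-0.02],[0,0,-0.02],[0,0,-0.02],[0,0,-0.015],[0,0,0],[0,0,0]],"twist":[0,0,0,0,0,0,0,0]}'
python3 -c "
from h import *
t=snap('scene','s16'); crop(t,180,120,300,250,4.5,'s16c'); t=snap('wrist','w16'); t=snap('top','t16')"
```

```text
time: 21.55
tool_pos: [533.7, 324.1, 36.7]
tcp_rot: [-180.0, 0.0, 84.1]
ft_force: [-3.4, 1.4, 4.4]
finger_gap: 15.0
time: 22.35
tool_pos: [534.0, 324.1, 128.9]
tcp_rot: [180.0, -0.0, 84.1]
ft_force: [-0.2, -0.3, -2.4]
finger_gap: 15.1
```

View pics/s16c.png

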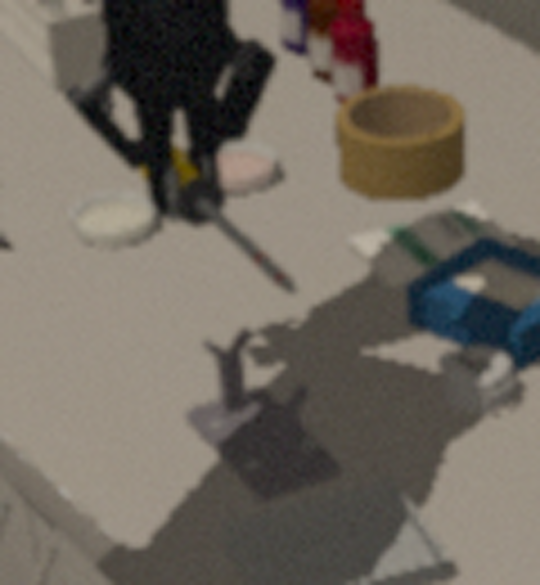

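View pics/w16.png

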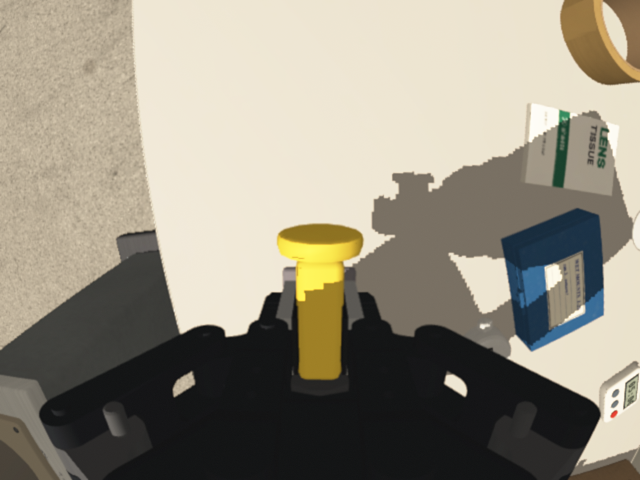

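```bash
python3 -c "
from h import *
go((513.7,261.7,97),84.1)"
python3 -m crank '{"slide":[[-0.01,-0.003,0.004],[-0.015,-0.0035,0.007],[-0.015,-0.0035,0.008],[-0.012,-0.0025,0.007],[-0.0085,-0.002,0.005],[-0.004,0,0.001],[0,0,0],[0,0,0]],"twist":[0,0,0,0,0,0,0,0]}'
python3 -m crank '{"slide":[[0,0,0],[0,0,0]],"twist":[0,0]}'
python3 -c "
from h import *
go((513.7,261.7,97),84.1)
t=snap('scene','s17'); crop(t,190,150,310,260,5,'s17c'); t=snap('wrist','w17'); t=snap('top','t17'); crop(t,140,230,300,320,5,'t17c')"
```

```text
t 22.5 p [533.  323.7 127.1] rpy [-1.7988e+02  8.0000e-02  8.4140e+01] twist 0.0007 slide [-0.0636 -0.0127  0.0302]
time: 23.3
tool_pos: [513.2, 261.8, 97.2]
tcp_rot: [180.0, -0.0, 84.1]
ft_force: [-1.2, 0.0, -0.8]
finger_gap: 15.1
time: 23.5
tool_pos: [513.1, 262.0, 97.2]
tcp_rot: [180.0, -0.0, 84.2]
ft_force: [0.7, 0.6, -0.8]
finger_gap: 15.2
t 23.5 p [513.1 262.   97.2] rpy [ 1.7996e+02 -2.0000e-02  8.4170e+01] twist 0.0012 slide [-0.0002  0.0006  0.0002]
```

View pics/s17c.png

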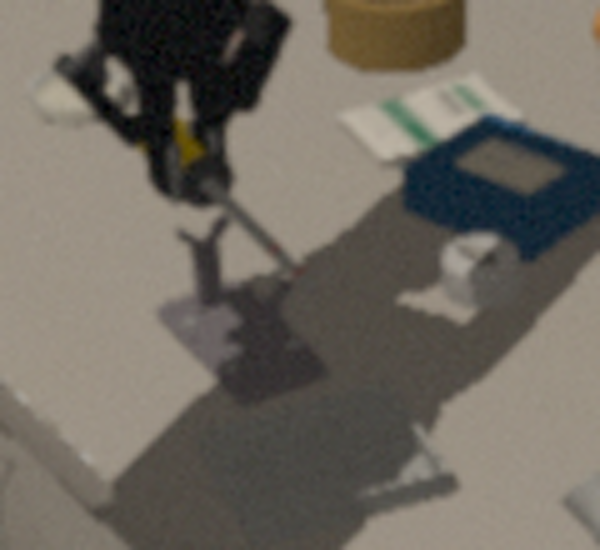

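View pics/t17c.png

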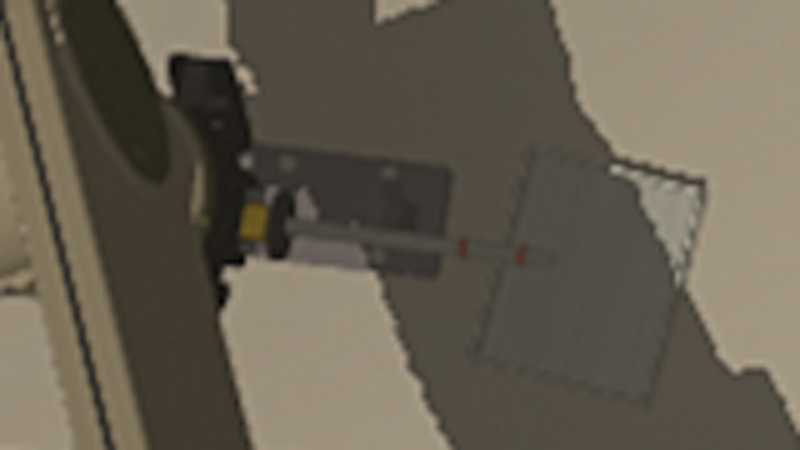

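```bash
python3 - <<'E'
from h import *
s,t=load("s17"),load("t17")
def reds(s,x0,y0,x1,y1):
    im=s["img"].astype(int); R=im[:,:,0]-np.maximum(im[:,:,1],im[:,:,2]); m=np.zeros(R.shape); m[y0:y1,x0:x1]=np.clip(R[y0:y1,x0:x1]-12,0,None)
    n,l,_,_=cv2.connectedComponentsWithStats((m>0).astype(np.uint8),connectivity=8)
    o=[]
    for i in range(1,n):
        w=m*(l==i); 
        if w.sum()>10: ys,xs=np.nonzero(w); ww=w[ys,xs]; o.append(((xs*ww).sum()/ww.sum(),(ys*ww).sum()/ww.sum(),w.sum()))
    return o
a=reds(t,225,270,255,290);b=reds(s,235,190,260,212);print(a,b)
if len(a)==2 and len(b)==2:
    a.sort();b.sort(); P=[two(ray(t,a[i][:2]),ray(s,b[i][:2])) for i in (0,1)]; print(P)
A=lambda x,y:(140+(x+.5)/5-.5,230+(y+.5)/5-.5)
print("tip@117",onz(t,A(556,259),117),"collar",onz(t,A(282,226),117))
E
```

```text
[(np.float64(232.15384615384616), np.float64(279.14285714285717), np.float64(91.0)), (np.float64(243.7191011235955), np.float64(280.6292134831461), np.float64(89.0))] [(np.float64(244.35), np.float64(199.25), np.float64(20.0)), (np.float64(249.35), np.float64(203.9), np.float64(20.0))]
[(array([502.2593652 , 157.72420467, 119.8295164 ]), np.float64(5.4204803973559015)), (array([499.85584754, 131.83406152, 119.73413885]), np.float64(4.442377656204413))]
tip@117 [500.40112519 115.28613616 117.        ] collar [512.7984829  236.97304337 117.        ]
```

View pics/w17.png

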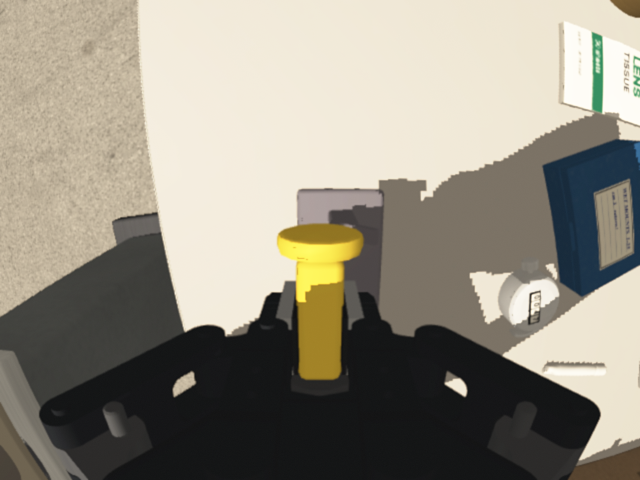

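```bash
python3 -m crank '{"slide":[[0,0,0],[0,0,0],[0,0,0],[0,0,0]],"twist":[0,0,0,0]}'
python3 -c "
from bench import hand_in, status
s=status.sense(); print(s['time'],s['qd'].round(2),s['ft_force'],s['finger_gap'])
print(hand_in())"
```

```text
time: 24.05
tool_pos: [512.8, 261.5, 96.8]
tcp_rot: [-180.0, 0.0, 84.1]
ft_force: [-1.0, 0.2, -1.1]
finger_gap: 15.0
24.05 [ 0.   -0.03  0.07  0.06 -0.07 -0.09] [-0.95292796  0.21710459 -1.05005404] 14.96588789059328
the job is handed in; nothing more can be done
None
```

I took the rod from the cradle and seated it in the guide tube. I then drew it fully out and handed in with it held level over the drip tray, at 24 s of the 51 s allowed. `hand_in()` gives no verdict.

- **Tilting the rod:** The moves could only turn the tool about its own axis, so I gripped at 20 N. With the tip in the tube's flare, I raised the grip in an arc, which swung the rod to about 30° tip-down. Forces stayed around 2–3 N.
- **Seating:** The rod slid in along the tube's axis until the collar stopped on the mouth. The contact read about 15 N, well under the 40 N limit. I held it there about 0.4 s before drawing it out.
- **Levelling:** I laid the shaft back in the cradle's V posts to level it, with up to about 10 N there. Then I gripped it at 70 N, lifted it and moved it over the tray.

**Last checks:**
- **Level:** The two red marks on the shaft triangulated to 119.8 mm and 119.7 mm high, so the rod is level. The rays from the two cameras missed each other by about 5 mm, so the absolute height is only that good.
- **Over the tray:** The tip is at about (500, 115). I measured the tray centre as (497, 118) from the wrist view and (500, 112) from the top view.
- **Height:** The tip is about 10 cm above the tray.
- **Steadiness and bystanders:** The arm was still. The tally counter and bottle looked undisturbed in the pictures; I did not check the yellow-lidded box again, but the arm never went near it.

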